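# Find the socket for the extruder cap nut

### The arm

A 7-joint arm with a two-finger parallel gripper is mounted at the origin on the work surface. World frame = base frame: x ahead of the robot, y to its left, z up, the work surface at z = 0. Lengths are in m, angles in rad, forces in N, time in s.
With the tool pointing down it reaches from about 0.425 to 0.925 m from the base axis. Payload 6.8 kg.
Tool frame: the origin (TCP) lies at the centre of the arm's flange, where the gripper is bolted on; the fingertips stand 173 mm ahead of it and the grasp point (between the pads) lies 155 mm ahead of it (finger_overhang is the distance from the TCP to the fingertips, in m); y points along the fingers, z is the direction in which the jaws open and shut, and the axes are right-handed (so a half turn about y gives the same grasp; the last joint's range is limited). The gripper opens to 85 mm and grips with 20 to 120 N. Pads are 22 mm wide; open, the fingers measure 114 mm over their backs; the gripper's body (76 mm by 85 mm) begins 54 mm behind the grasp point. The pads swing forward as they close: fully open they stand 13 mm farther back than shut.
Start: joints at [1.17, 0.477, 0.022, 1.555, -0.011, 1.109, -0.083], TCP at [0.195, -0.646, 0.405] pointing down, gripper open.
Joint ranges: [-2.96, 2.96], [-0.34, 2.1], [-1.41, 1.46], [0.24, 2.44], [-1.37, 4.51], [0.17, 1.92], [-2.96, 2.96]. Speed limits (rad/s): [2.39, 2.39, 3.14, 3.14, 3.14, 3.14, 3.14].

### API

Orientations are given as a rotation vector (axis times angle).
In Python, from bench import get_obs, grab_frame, hand_in, finger_overhang gives the robot as it stands. The module is installed in compiled form; this text tells all that it offers.
- The arm moves only by the shell command python3 -m jog 'ROWS' [FORCE]. ROWS is JSON, a list of rows, each a list of 3 entries, a list of its own where there are three numbers: the shift along the tool's x, y, z in cm, then the turn about the tool's y in rad, then the gripper command: -1 is fully open, 1 is shut, values between are in proportion. In form: [[[x, y, z], twist, gripper], ...]. A call has 1 to 10 rows; each row is the pose to reach, as a shift and turn from the pose commanded when the call began, along the tool's axes at that moment; what a row does not reach only later rows make up. A row lasts 1/8 s, in which the tool goes at most 62.5 mm and 10.7 degrees, less where a joint would pass 70% of its speed; a pose out of reach is approached as far as the arm can. A call with a gripper value outside its range is refused whole. The fingers move at their own pace and stop on an object; FORCE is the grip in N (left out, the last holds). Time passes only in rows, so rows that repeat a pose let the fingers close. It gives the time, the measured TCP pose, the force and the opening at its end, in the units of the state.
- get_obs(): the state, without advancing time (a new reading comes with each control period).
- grab_frame(name): name is "scene" or "top"; returns a dict with "image" (420x560x3 uint8, blue, green, red), "fx", "fy", "cx", "cy" (pixels), "origin" and "rotation" of the camera in the world. Camera axes: x right, y up, looking along -z (the intrinsics and any distortion apply to the point x, -y, -z); pixel columns grow to the right and rows downward; lengths in m; the calibration is good to about 2 mm. A picture is of the moment at which its call begins. There is no depth.
- hand_in(): hands the job in, once; it reports no verdict.
The state is a dict: "clock": time; "joints": joint angles; "qvel": joint speeds; "tau": joint torques, N m; "tcp_pos": TCP position; "orientation": TCP orientation; "contact_force": force on the tool from outside, world axes, zero at the start; "moment": the same for the moment, N m; "grip_width": finger opening in m.
Only numpy, scipy, OpenCV 4.12 (cv2) and the standard library are available. Lean on these libraries where they do the work, as an engineer would, in place of code of your own. Each camera call takes 0.05 s, during which the arm holds its last target.

### The job

A clay extruder's end cap stands in the grey cradle. Find by trying which of the three tube sockets on the board fits the hex nut of that cap: it is the smallest one that goes all the way down over the nut. Finish while still gripping that socket, upright and fully seated on the nut; leave the other two standing upright on the board or the bench, and do not disturb the pottery.

Things in the scene. Friction and masses are not known exactly. Their poses are not given: they have to be found in the camera images.
- cradle: Fixed grey U-shaped cradle around the work cap: walls 22 mm high, 84 x 98 mm, T-bar reaching 90 mm to its +x. Origin: at bench height, under the cap's centre. A fully seated socket's mouth rests on the cap, 30 mm above the bench. One too small stops 43 to 46 mm above the bench; one too large also drops over the nut, but loosely, and is wrong.
- cap_a: Fixed aluminium end cap, disc 70 mm across, 30 mm high; hex nut 16 mm high on its top (top 4 mm bevelled 2 mm inward, nut top 46 mm above the bench), 12 mm stud 6 mm above that. Nuts of the three caps: 21, 26, 31 mm across flats, which is which is unrecorded. The cap in the cradle is the work, the other two are spares in a rack. Origin: underside centre, z up; two nut flats face its +-x.
- cap_b: Fixed aluminium end cap, disc 70 mm across, 30 mm high; hex nut 16 mm high on its top (top 4 mm bevelled 2 mm inward, nut top 46 mm above the bench), 12 mm stud 6 mm above that. Nuts of the three caps: 21, 26, 31 mm across flats, which is which is unrecorded. The cap in the cradle is the work, the other two are spares in a rack. Origin: underside centre, z up; two nut flats face its +-x.
- cap_c: Fixed aluminium end cap, disc 70 mm across, 30 mm high; hex nut 16 mm high on its top (top 4 mm bevelled 2 mm inward, nut top 46 mm above the bench), 12 mm stud 6 mm above that. Nuts of the three caps: 21, 26, 31 mm across flats, which is which is unrecorded. The cap in the cradle is the work, the other two are spares in a rack. Origin: underside centre, z up; two nut flats face its +-x.
- socket_small: smallest of 3 loose steel tube sockets, 200 g, 74 mm high, upright, mouth down. Lower 34 mm: hexagonal tube, outside 31.4 mm across flats, bore 23.4 mm across flats, 28 mm deep. Above: square stem 24 x 24 x 40 mm to grip. Origin: mouth centre, z up; stem flats face its +-x and +-y, two bore flats face its +-x. 1.2 mm play per side on its own nut, yaw to within 3 degrees.
- socket_medium: middle of 3 loose steel tube sockets, 250 g, 74 mm high, upright, mouth down. Lower 34 mm: hexagonal tube, outside 36.4 mm across flats, bore 28.4 mm across flats, 28 mm deep. Above: square stem 24 x 24 x 40 mm to grip. Origin: mouth centre, z up; stem flats face its +-x and +-y, two bore flats face its +-x. 1.2 mm play per side on its own nut, yaw to within 3 degrees.
- socket_large: largest of 3 loose steel tube sockets, 300 g, 74 mm high, upright, mouth down. Lower 34 mm: hexagonal tube, outside 41.4 mm across flats, bore 33.4 mm across flats, 28 mm deep. Above: square stem 24 x 24 x 40 mm to grip. Origin: mouth centre, z up; stem flats face its +-x and +-y, two bore flats face its +-x. 1.2 mm play per side on its own nut, yaw to within 3 degrees.
- board: Fixed plywood board lying on the bench, 240 x 240 mm, 8 mm thick, on which the sockets stand at the start. Origin: underside centre.
- candlestick: Bystander: blue glazed tiered candlestick, 84 mm wide, 78 mm high. Origin: underside centre. Leave it alone.
- bowl: Bystander: white bowl, 120 mm wide, 50 mm high. Origin: underside centre. Leave it alone.
- mug: Bystander: terracotta mug, 76 mm wide plus handle, 85 mm high. Origin: underside centre. Leave it alone.
Things that resemble listed ones, but are neither listed nor needed, are in the scene too. What is shaped like the socket_large but orange is not meant.

How it is judged:
At the end, for the whole second after the job is handed in: The socket matching the nut of the cap in the cradle is gripped (over 3 N) and seated: mouth 26-34 mm above the cap's underside, within 4 mm of its axis, tilt under 0.08 rad, at rest. The other two stand upright (tilt under 0.15 rad), mouths under 20 mm above the bench, not touched by the fingers (((horizontal distance between cap_c and cradle below 0.02 m and horizontal distance between socket_small and cap_c below 0.004 m and z of socket_small in the frame of cap_c between 0.026 and 0.034 m and angle between socket_small's own z axis and vertical below 0.08 rad and linear speed of socket_small below 0.02 m/s and contact force between the fingers and socket_small above 3 N and height (world z) of socket_medium between -0.01 and 0.02 m and angle between each of socket_medium, socket_large's own z axis and vertical below 0.15 rad and contact force between the fingers and socket_medium below 0.1 N and height (world z) of socket_large between -0.01 and 0.02 m and contact force between the fingers and socket_large below 0.1 N) or (horizontal distance between cap_a and cradle below 0.02 m and horizontal distance between socket_medium and cap_a below 0.004 m and z of socket_medium in the frame of cap_a between 0.026 and 0.034 m and angle between socket_medium's own z axis and vertical below 0.08 rad and linear speed of socket_medium below 0.02 m/s and contact force between the fingers and socket_medium above 3 N and height (world z) of socket_small between -0.01 and 0.02 m and angle between each of socket_small, socket_large's own z axis and vertical below 0.15 rad and contact force between the fingers and socket_small below 0.1 N and height (world z) of socket_large between -0.01 and 0.02 m and contact force between the fingers and socket_large below 0.1 N) or (horizontal distance between cap_b and cradle below 0.02 m and horizontal distance between socket_large and cap_b below 0.004 m and z of socket_large in the frame of cap_b between 0.026 and 0.034 m and angle between socket_large's own z axis and vertical below 0.08 rad and linear speed of socket_large below 0.02 m/s and contact force between the fingers and socket_large above 3 N and height (world z) of socket_small between -0.01 and 0.02 m and angle between each of socket_small, socket_medium's own z axis and vertical below 0.15 rad and contact force between the fingers and socket_small below 0.1 N and height (world z) of socket_medium between -0.01 and 0.02 m and contact force between the fingers and socket_medium below 0.1 N))); the arm keeps its last pose, push and grip.
It fails at once if the candlestick is shifted by more than 30 mm (distance of candlestick from where it was at the start of the episode above 0.03 m).
It fails at once if the bowl is shifted by more than 30 mm (distance of bowl from where it was at the start of the episode above 0.03 m).
It fails at once if the mug is shifted by more than 30 mm (distance of mug from where it was at the start of the episode above 0.03 m).
It also fails if it takes over 72 s, if anything falls off the work surface, if the arm or the gripper's body presses on something with over 40 N, if the wrist force passes 120 N, or if a joint passes its speed limit or range.

## Working session

There is one attempt and no reset: what is moved stays moved. The work goes in short steps, Python scripts to look and compute and a shell command to move; the robot and the scene stay as the last step left them, time stands still between calls to the robot, and variables do not carry over. Pictures are saved under pics/ and viewed, and the job is handed in when it is done.

```bash
mkdir -p pics; python3 - <<'E'
from bench import *
import cv2
o=get_obs()
for k,v in o.items(): print(k,v)
print(finger_overhang)
for n in("scene","top"):
    f=grab_frame(n); cv2.imwrite(f"pics/{n}0.png",f["image"]); print(n,{k:v for k,v in f.items() if k!="image"})
E
```

```text
clock 0.0
joints [ 1.1698517   0.47777639  0.02231131  1.5564798  -0.01150289  1.10928175
 -0.08310151]
qvel [ 7.42646249e-05 -1.98172044e-03  3.06012050e-05 -1.16761032e-03
 -1.85688919e-03 -8.71544535e-05  4.67800426e-04]
tau [-3.65536926e-04 -5.96435988e+01  1.60784148e+00 -2.81193280e+01
  1.24160311e-02  9.46812186e-03  1.04761077e-05]
tcp_pos [ 0.19479633 -0.64598117  0.4037288 ]
orientation [-0.30487249  2.06607894 -2.06237123]
contact_force [ 0.27942647 -0.07103121  0.19822351]
moment [ 0.02930908 -0.03778995  0.01095072]
grip_width 0.08559510391510121
0.1734
scene {'fx': 452.9529208640555, 'fy': 452.9529208640555, 'cx': 279.3971265089867, 'cy': 204.97696952486348, 'origin': array([1.20803523, 0.4206063 , 0.91192996]), 'rotation': array([0.44211682, 0.70393487, 1.95630146])}
top {'fx': 538.2008963721742, 'fy': 538.2008963721742, 'cx': 282.02007168260434, 'cy': 202.49212479340895, 'origin': array([0.30468074, 0.06301681, 1.4270954 ]), 'rotation': array([ 0.15435942, -0.14450041, -1.56919242])}
```

View pics/scene0.png

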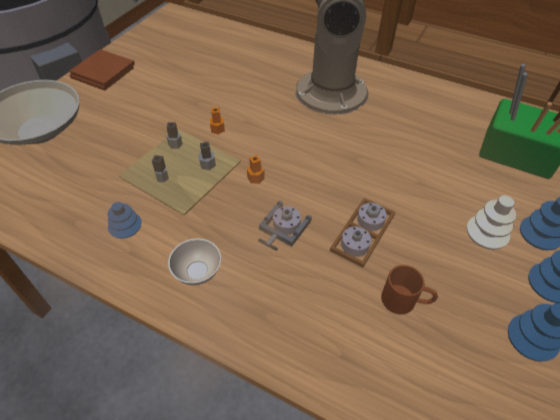

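View pics/top0.png

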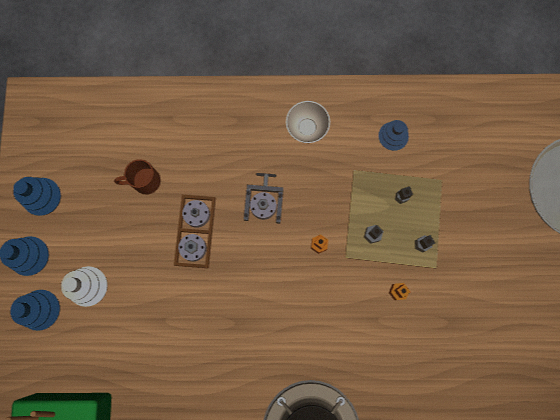

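```bash
cat > h.py <<'E'
import numpy as np, cv2
from scipy.spatial.transform import Rotation as R
from bench import *
def proj(f,P):
    P=np.atleast_2d(P); c=R.from_rotvec(f["rotation"]).inv().apply(P-f["origin"])
    return np.c_[f["fx"]*c[:,0]/-c[:,2]+f["cx"], f["fy"]*(-c[:,1])/-c[:,2]+f["cy"]]
def ray(f,u,v):
    d=np.array([(u-f["cx"])/f["fx"],-(v-f["cy"])/f["fy"],-1.]); d=R.from_rotvec(f["rotation"]).apply(d)
    return f["origin"],d/np.linalg.norm(d)
def onz(f,u,v,z):
    o,d=ray(f,u,v); return o+d*(z-o[2])/d[2]
def tri(f1,p1,f2,p2):
    o1,d1=ray(f1,*p1);o2,d2=ray(f2,*p2)
    s=np.linalg.lstsq(np.c_[d1,-d2],o2-o1,rcond=None)[0]
    a=o1+s[0]*d1;b=o2+s[1]*d2; return (a+b)/2,np.linalg.norm(a-b)
def crop(f,u0,v0,u1,v1,s,name):
    im=cv2.resize(f["image"][v0:v1,u0:u1],None,fx=s,fy=s,interpolation=cv2.INTER_CUBIC); cv2.imwrite("pics/"+name,im)
def tcpR(): return R.from_rotvec(get_obs()["orientation"])
E
python3 - <<'E'
from h import *
t=grab_frame("top");s=grab_frame("scene")
np.save("t0.npy",t,allow_pickle=True);np.save("s0.npy",s,allow_pickle=True)
print(proj(t,[[0,0,0],[0.195,-.646,.405],[.6,0,0]]),proj(s,[[0,0,0],[0.195,-.646,.405],[.6,0,0]]))
crop(t,335,160,450,275,5,"tb.png");crop(t,160,160,300,275,5,"tc.png")
crop(s,110,100,280,220,4.5,"sb.png");crop(s,240,180,410,280,4.5,"sc.png")
print(tcpR().as_matrix())
E
```

```text
[[311.38690004 430.34966599]
 [675.77494256 366.36472471]
 [308.44520553 194.93946876]] [[331.30621291  90.19005351]
 [107.32493121 -58.6913206 ]
 [239.50466669 213.7861355 ]]
[[-9.57434245e-01 -3.63934656e-04  2.88651234e-01]
 [-2.88651458e-01  1.01918339e-03 -9.57433704e-01]
 [ 5.42547636e-05 -9.99999414e-01 -1.08085135e-03]]
```

View pics/tb.png

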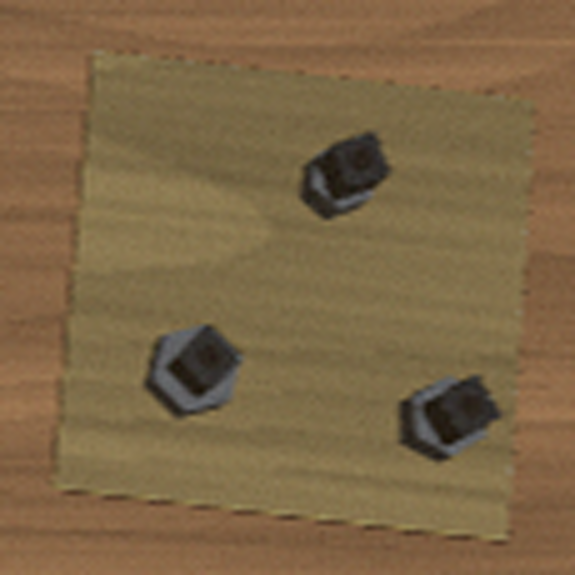

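View pics/tc.png

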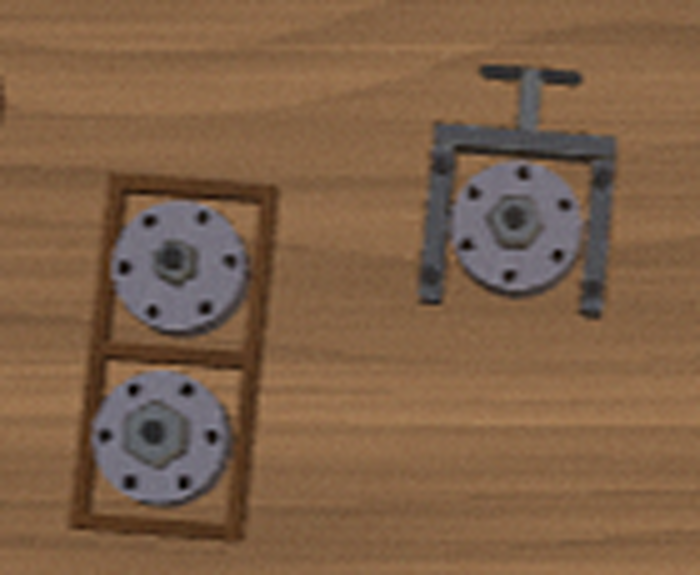

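View pics/sb.png

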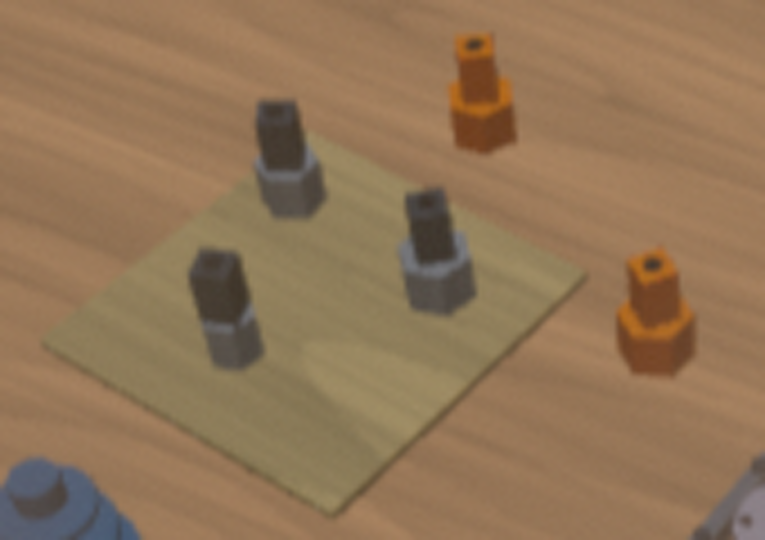

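View pics/sc.png

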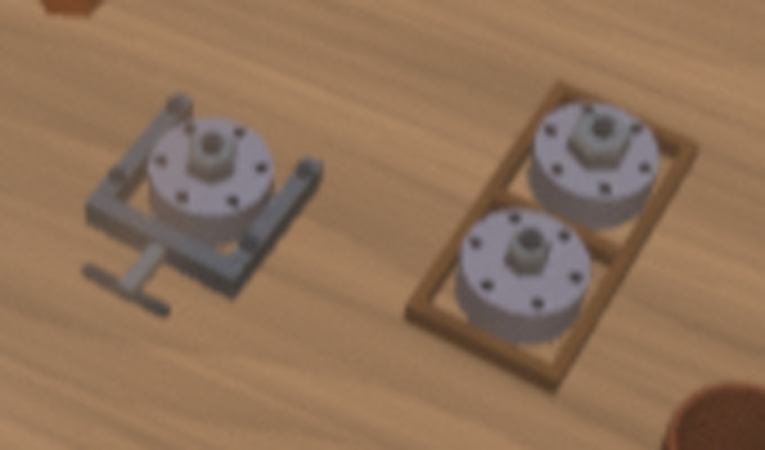

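```bash
python3 - <<'E'
from h import *
t=grab_frame("top");s=grab_frame("scene")
def tile(f,boxes,sc,name):
    ims=[]
    for (u,v,r) in boxes:
        im=cv2.resize(f["image"][v-r:v+r,u-r:u+r],(256,256),interpolation=cv2.INTER_CUBIC)
        im=cv2.convertScaleAbs(im,alpha=1.6,beta=0); ims.append(im)
    cv2.imwrite("pics/"+name,np.hstack(ims))
tile(t,[(404,195,14),(374,234,14),(425,243,14)],1,"k1.png")
tile(s,[(160,168,18),(206,155,18),(174,135,18)],1,"k2.png")
tile(t,[(195,212,16),(192,247,16),(263,204,16)],1,"k3.png")
tile(s,[(357,240,18),(372,214,18),(286,219,18)],1,"k4.png")
a=np.vstack([cv2.imread(f"pics/k{i}.png") for i in (1,2)]);cv2.imwrite("pics/ka.png",a)
a=np.vstack([cv2.imread(f"pics/k{i}.png") for i in (3,4)]);cv2.imwrite("pics/kb.png",a)
E
```

```text
(no output)
```

View pics/ka.png

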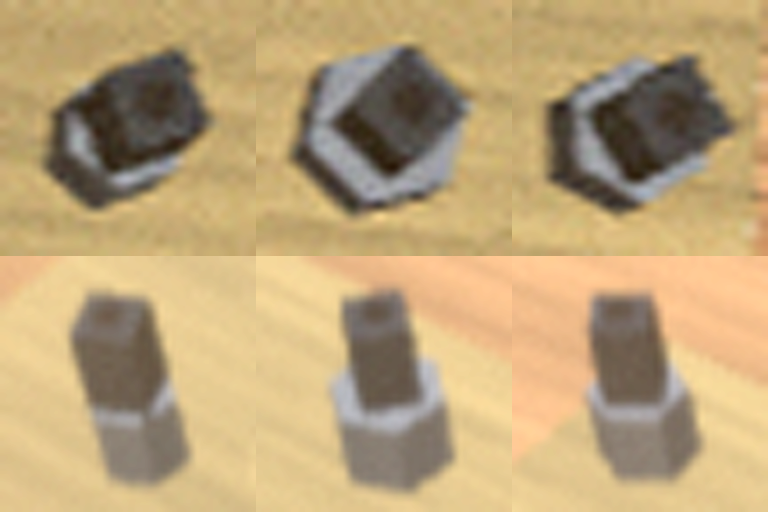

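View pics/kb.png

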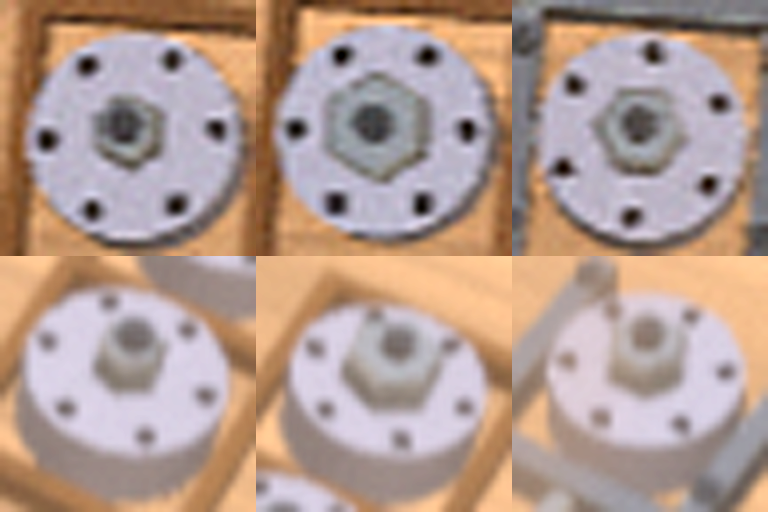

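```bash
python3 - <<'E'
from h import *
t=grab_frame("top");s=grab_frame("scene")
def c(img,u,v,r=2.2):
    g=cv2.cvtColor(img,cv2.COLOR_BGR2GRAY).astype(float)
    for _ in range(4):
        V,U=np.mgrid[int(v)-4:int(v)+6,int(u)-4:int(u)+6]; m=(U-u)**2+(V-v)**2<=r*r
        w=np.clip(np.max(g[V,U][m])-g[V,U],0,None)*m; w=np.clip(w-0.15*w.max(),0,None); u,v=(U*w).sum()/w.sum(),(V*w).sum()/w.sum()
    return u,v
def ana(f,pts):
    P=np.array([onz(f,*c(f["image"],*p),.030)[:2] for p in pts]); ce=P.mean(0); d=P-ce
    a=np.degrees(np.arctan2(d[:,1],d[:,0])); y=np.degrees(np.angle(np.exp(6j*np.radians(a)).mean()))/6
    print(ce,"r",np.linalg.norm(d,axis=1).round(4),"yaw mod60",y, a.round(1))
def conv(L,i,u0,v0,sc,row=0): return [(u0+(x-256*i+.5)/sc-.5,v0+(y-256*row+.5)/sc-.5) for x,y in L]
print("cradle")
ana(t,conv([(653,53),(719,103),(708,184),(632,217),(562,167),(575,85)],2,247,188,8))
ana(s,conv([(692,316),(727,372),(681,424),(601,417),(567,360)],2,268,201,256/36,1))
# socket stem tops
for n,(i,u,v,x,y),(j,u2,v2,x2,y2) in [("S",(0,404,195,155,95),(0,160,168,118,315)),("L",(1,374,234,408,97),(1,206,155,375,312)),("M",(2,425,243,680,103),(2,174,135,625,313))]:
    p=conv([(x,y)],i,u-14,v-14,256/28)[0]; q=conv([(x2,y2)],j,u2-18,v2-18,256/36,1)[0]
    print(n,onz(t,*p,.082),onz(s,*q,.082),tri(t,p,s,q))
# M yaw
P=[onz(t,*p,.082) for p in conv([(692,60),(733,124)],2,411,229,256/28)]; print("M stem edge",np.degrees(np.arctan2(*(P[1]-P[0])[[1,0]])))
P=[onz(t,*p,.042) for p in conv([(630,202),(705,165),(585,155),(637,60),(578,105)],2,411,229,256/28)]; print(P,"M hexedge",np.degrees(np.arctan2(*(P[1]-P[0])[[1,0]])))
# bystanders around cradle
for n,p in (("bowl",(308,122)),("orange",(320,243)),("mug",(143,177)),("candle",(394,135)),("or2",(400,291))): print(n,onz(t,*p,.03)[:2])
E
```

```text
cradle
[0.56873856 0.12243361] r [0.0279 0.0278 0.0278 0.0277 0.0283 0.0281] yaw mod60 -7.339687530543895 [  -7.7  -67.7 -127.4  173.5  112.6   52.7]
[0.57524172 0.12514016] r [0.0312 0.0257 0.0229 0.0258 0.0312] yaw mod60 -7.65296749837286 [-178.5  124.3   51.9  -18.3  -76.8]
S [ 0.59235864 -0.24666247  0.082     ] [ 0.59273984 -0.24497258  0.082     ] (array([ 0.59222302, -0.24634159,  0.08108212]), np.float64(0.0011988775765847696))
L [ 0.49175424 -0.16572767  0.082     ] [ 0.49312329 -0.16760926  0.082     ] (array([ 0.49237852, -0.16682237,  0.0815041 ]), np.float64(0.0022539205669166932))
M [ 0.46683336 -0.29694923  0.082     ] [ 0.46795932 -0.29367297  0.082     ] (array([ 0.46650238, -0.29648421,  0.08008008]), np.float64(0.0021673160924482477))
M stem edge -149.92697377647593
[array([ 0.44372535, -0.29208848,  0.042     ]), array([ 0.4540813 , -0.31372746,  0.042     ]), array([ 0.45703024, -0.28012417,  0.042     ]), array([ 0.48392162, -0.29617839,  0.042     ]), array([ 0.47119585, -0.27887055,  0.042     ])] M hexedge -64.42523428577861
bowl [7.96454552e-01 5.64267185e-05]
orange [ 0.46584372 -0.02719787]
mug [0.64465515 0.44275362]
candle [ 0.75835628 -0.23206555]
or2 [ 0.34179791 -0.22980287]
```

```bash
cat >> h.py <<'E'
def plan(target,jawdeg=None):
    o=get_obs(); r=tcpR(); d=r.inv().apply(np.array(target)-o["tcp_pos"])*100
    z=r.as_matrix()[:,2]; j=np.degrees(np.arctan2(z[1],z[0]))
    out="shift cm %s jaw now %.2f"%(d.round(2),j)
    if jawdeg is not None:
        k=(jawdeg-j+90)%180-90; out+=" twist %.3f (or %.3f)"%(-np.radians(k),-np.radians(k)+np.pi*np.sign(k))
    print(out,"tcp",o["tcp_pos"].round(4),"q7 %.2f"%o["joints"][6])
E
python3 - <<'E'
from h import *
plan([.467,-.296,.30],-62);plan([.467,-.296,.222],-62)
E
```

```text
shift cm [-36.17  10.46 -25.68] jaw now -73.22 twist -0.196 (or 2.946) tcp [ 0.1948 -0.6463  0.4045] q7 -0.08
shift cm [-36.17  18.26 -25.67] jaw now -73.22 twist -0.196 (or 2.946) tcp [ 0.1948 -0.6463  0.4045] q7 -0.08
```

```bash
python3 -m jog '[[[-36.2,10.4,-25.7],-0.196,-1],[[-36.2,10.4,-25.7],-0.196,-1],[[-36.2,10.4,-25.7],-0.196,-1],[[-36.2,10.4,-25.7],-0.196,-1],[[-36.2,10.4,-25.7],-0.196,-1],[[-36.2,10.4,-25.7],-0.196,-1],[[-36.2,10.4,-25.7],-0.196,-1],[[-36.2,10.4,-25.7],-0.196,-1],[[-36.2,10.4,-25.7],-0.196,-1],[[-36.2,10.4,-25.7],-0.196,-1]]' 30; python3 - <<'E'
from h import *
plan([.467,-.296,.222],-62)
t=grab_frame("top");s=grab_frame("scene")
cv2.imwrite("pics/a1.png",np.vstack([cv2.resize(t["image"][100:300,280:480],(600,600))[:300+150], ])); crop(s,100,50,300,230,3,"a2.png")
E
```

```text
clock: 1.65
tcp_pos: [0.4662, -0.2977, 0.301]
orientation: [-0.484, 1.949, -1.951]
contact_force: [0.1, -0.2, -0.7]
grip_width: 0.0855
shift cm [-0.16  7.9  -0.12] jaw now -62.16 twist -0.003 (or 3.139) tcp [ 0.4662 -0.2977  0.301 ] q7 -0.71
```

View pics/a2.png

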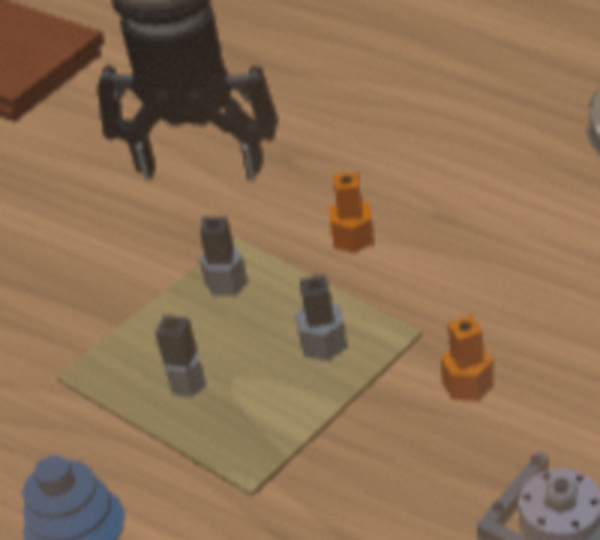

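```bash
python3 -m jog '[[[-0.2,4,-0.1],0,-1],[[-0.2,7.8,-0.1],0,-1],[[-0.2,7.8,-0.1],0,-1]]'; python3 - <<'E'
from h import *
plan([.467,-.296,.222],-62)
t=grab_frame("top");s=grab_frame("scene")
a=cv2.resize(s["image"][80:180,120:240],(480,400));b=cv2.resize(t["image"][190:290,360:440],(320,400));cv2.imwrite("pics/b1.png",np.hstack([a,b]))
E
```

```text
clock: 2.12
tcp_pos: [0.4666, -0.2946, 0.2207]
orientation: [-0.489, 1.954, -1.948]
contact_force: [-0.1, -0.1, 0.4]
grip_width: 0.0852
shift cm [ 0.04 -0.13  0.14] jaw now -62.11 twist -0.002 (or 3.140) tcp [ 0.4666 -0.2946  0.2207] q7 -0.74
```

View pics/b1.png

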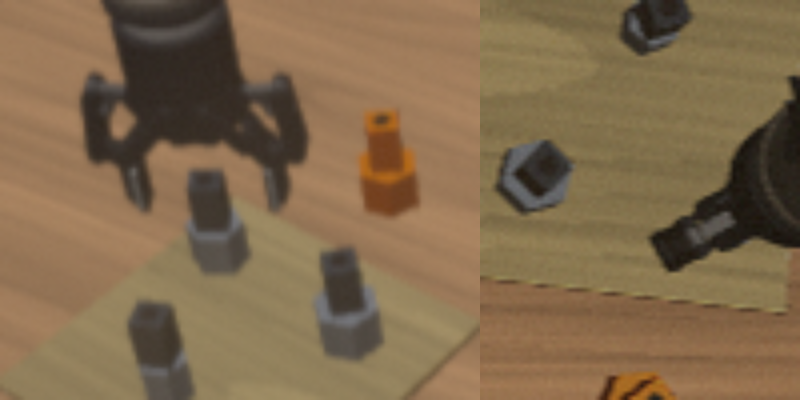

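```bash
python3 -m jog '[[[0,0,0],0,1],[[0,0,0],0,1],[[0,0,0],0,1],[[0,0,0],0,1],[[0,0,0],0,1],[[0,0,0],0,1]]' 20; python3 - <<'E'
from h import *
plan([.467,-.296,.222],-62)
t=grab_frame("top");s=grab_frame("scene")
a=cv2.resize(s["image"][80:180,120:240],(480,400));b=cv2.resize(t["image"][190:290,360:440],(320,400));cv2.imwrite("pics/b2.png",np.hstack([a,b]))
E
```

```text
clock: 2.98
tcp_pos: [0.469, -0.2941, 0.2233]
orientation: [-0.485, 1.947, -1.949]
contact_force: [-0.0, 0.9, 5.2]
grip_width: 0.0239
shift cm [0.26 0.13 0.08] jaw now -62.00 twist 0.000 (or -3.142) tcp [ 0.469  -0.2941  0.2233] q7 -0.74
```

View pics/b2.png

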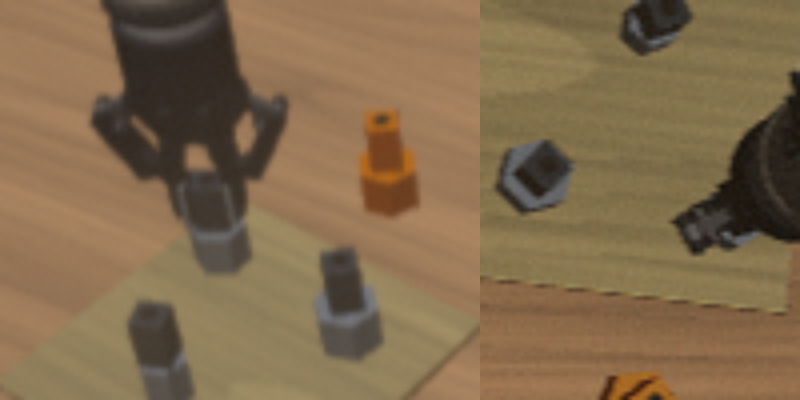

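```bash
python3 -m jog '[[[0,0,0],0,-0.2],[[0,-0.2,0],0,-0.2],[[0,-0.3,0],0,-0.2]]' 20; python3 -m jog '[[[0,0,0],0.18,-0.2],[[0,0,0],0.36,-0.2],[[0,0,0],0.54,-0.2],[[0,0,0],0.72,-0.2],[[0,0,0],0.9,-0.2],[[0,0,0],1.08,-0.2],[[0,0,0],1.26,-0.2],[[0,0,0],1.44,-0.2],[[0,0,0],1.571,-0.2],[[0,0,0],1.571,-0.2]]'; python3 - <<'E'
from h import *
plan([.467,-.296,.222],28)
E
```

```text
clock: 3.45
tcp_pos: [0.4684, -0.2939, 0.2256]
orientation: [-0.486, 1.949, -1.948]
contact_force: [-0.3, -0.3, -0.3]
grip_width: 0.0511
clock: 4.7
tcp_pos: [0.4687, -0.2937, 0.2256]
orientation: [-0.936, -1.56, 1.561]
contact_force: [-0.2, 0.7, 0.6]
grip_width: 0.0515
shift cm [-0.13  0.36  0.26] jaw now -151.91 twist 0.001 (or -3.140) tcp [ 0.4687 -0.2937  0.2256] q7 -2.00
```

```bash
python3 -m jog '[[[0,0,0],0,1],[[0,0,0],0,1],[[0,0,0],0,1],[[0,0,0],0,1]]' 30; python3 - <<'E'
from h import *
print(get_obs()["joints"].round(2))
plan([.467,-.296,.222],28)
E
```

```text
clock: 5.2
tcp_pos: [0.4684, -0.2941, 0.2257]
orientation: [-0.937, -1.559, 1.559]
contact_force: [-2.4, -0.9, 1.4]
grip_width: 0.0235
[ 0.24  0.53  0.26  2.   -0.22  0.64 -2.  ]
shift cm [-0.11  0.37  0.21] jaw now -152.00 twist 0.000 (or -3.142) tcp [ 0.4684 -0.2941  0.2257] q7 -2.00
```

```bash
python3 - <<'E'
from h import *
t=np.load("t0.npy",allow_pickle=True).item();s=np.load("s0.npy",allow_pickle=True).item()
def c(img,u,v,r=2.2):
    g=cv2.cvtColor(img,cv2.COLOR_BGR2GRAY).astype(float)
    for _ in range(4):
        V,U=np.mgrid[int(v)-4:int(v)+6,int(u)-4:int(u)+6]; m=(U-u)**2+(V-v)**2<=r*r
        w=np.clip(np.max(g[V,U][m])-g[V,U],0,None)*m; w=np.clip(w-0.15*w.max(),0,None); u,v=(U*w).sum()/w.sum(),(V*w).sum()/w.sum()
    return u,v
def conv(L,i,u0,v0,sc,row=0): return [(u0+(x-256*i+.5)/sc-.5,v0+(y-256*row+.5)/sc-.5) for x,y in L]
S=np.array([onz(s,*c(s["image"],*p),.030)[:2] for p in conv([(692,316),(601,417),(567,360),(727,372)],2,268,201,256/36,1)])
print((S[0]+S[1])/2,(S[2]+S[3])/2, np.linalg.norm(S[0]-S[1]),np.linalg.norm(S[2]-S[3]),[np.degrees(np.arctan2(*(S[i+1]-S[i])[::-1])) for i in (0,2)])
# stud top at z .052
p=conv([(639,124)],2,247,188,8)[0];q=conv([(649,336)],2,268,201,256/36,1)[0]
print("stud",onz(t,*p,.052),onz(s,*q,.052),tri(t,p,s,q))
E
```

```text
[0.5718915  0.12071765] [0.57153685 0.12059448] 0.056234699842335444 0.05603509191646194 [np.float64(-7.4131538976813784), np.float64(112.59294540459767)]
stud [0.56817348 0.12223769 0.052     ] [0.57517688 0.12302074 0.052     ] (array([0.56985594, 0.12161439, 0.04525741]), np.float64(0.0019860225044233126))
```

```bash
python3 - <<'E'
from h import *
plan([.570,.1215,.335],52.6)
E
```

```text
shift cm [ 31.92 -10.93 -28.48] jaw now -152.00 twist -0.429 (or 2.712) tcp [ 0.4684 -0.2941  0.2257] q7 -2.00
```

```bash
python3 -m jog '[[[0,-5,0],0,1],[[0,-10.9,0],0,1],[[0,-10.9,0],0,1]]' ; python3 -m jog '[[[4,0,-3.5],-0.1,1],[[8,0,-7.1],-0.2,1],[[12,0,-10.7],-0.3,1],[[16,0,-14.3],-0.4,1],[[20,0,-17.8],-0.43,1],[[24,0,-21.4],-0.43,1],[[28,0,-25],-0.43,1],[[31.9,0,-28.5],-0.43,1],[[31.9,0,-28.5],-0.43,1],[[31.9,0,-28.5],-0.43,1]]'; python3 - <<'E'
from h import *
plan([.570,.1215,.28],52.6)
t=grab_frame("top");s=grab_frame("scene")
cv2.imwrite("pics/d1.png",cv2.resize(s["image"][60:300,120:440],(800,600)));cv2.imwrite("pics/d2.png",cv2.resize(t["image"][140:290,200:440],(800,500)))
E
```

```text
clock: 5.58
tcp_pos: [0.4698, -0.2949, 0.3388]
orientation: [-0.946, -1.563, 1.56]
contact_force: [0.3, 0.7, -2.9]
grip_width: 0.0237
clock: 6.82
tcp_pos: [0.5698, 0.1212, 0.333]
orientation: [-0.621, -1.844, 1.848]
contact_force: [0.9, 0.0, -2.7]
grip_width: 0.0235
shift cm [-0.    5.3  -0.05] jaw now -127.34 twist 0.001 (or -3.141) tcp [0.5698 0.1212 0.333 ] q7 -2.49
```

View pics/d1.png

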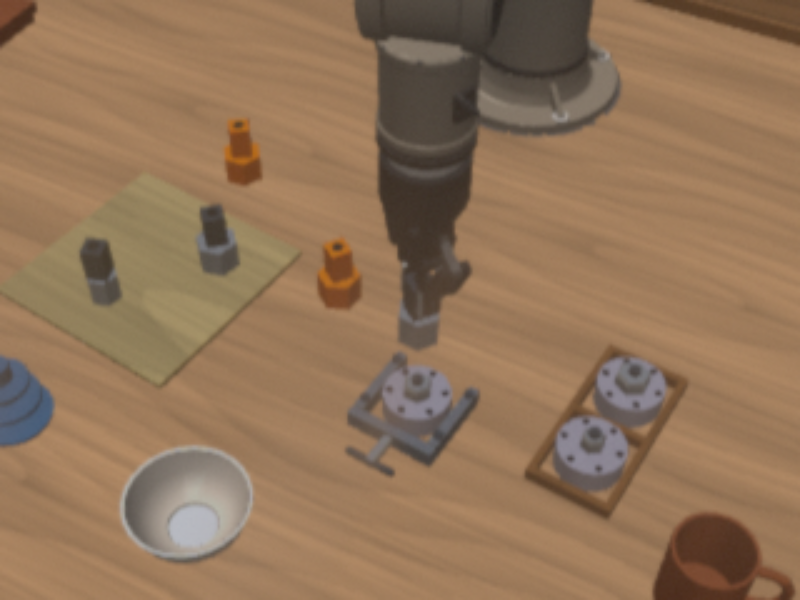

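View pics/d2.png

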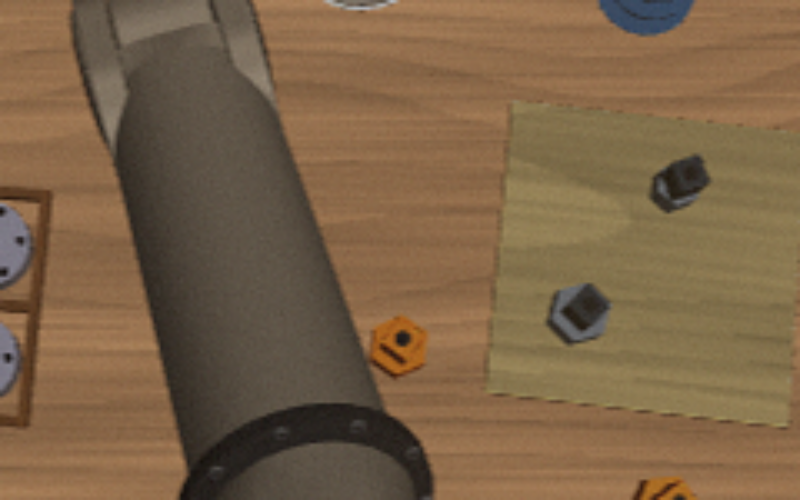

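```bash
python3 -m jog '[[[0,5.6,0],0,1],[[0,5.6,0],0,1]]' ; python3 - <<'E'
from h import *
plan([.570,.1215,.2476],52.6)
s=grab_frame("scene")
o=get_obs(); r=tcpR(); m=o["tcp_pos"]+r.apply([0,.2176,0]); print(m)
print("mouth px",proj(s,m),"ledge",proj(s,m+[0,0,.034]))
cv2.imwrite("pics/e1.png",cv2.resize(s["image"][180:250,240:330],(800,622),interpolation=cv2.INTER_CUBIC)[:600])
E
```

```text
clock: 7.18
tcp_pos: [0.5684, 0.1196, 0.2751]
orientation: [-0.618, -1.837, 1.848]
contact_force: [-0.4, -1.3, -2.6]
grip_width: 0.0237
shift cm [-0.03  2.75 -0.27] jaw now -127.48 twist -0.001 (or 3.140) tcp [0.5684 0.1196 0.2751] q7 -2.49
[0.56875553 0.11965845 0.05984658]
mouth px [[286.86919254 207.49259806]] ledge [[287.20288198 198.40231994]]
```

View pics/e1.png

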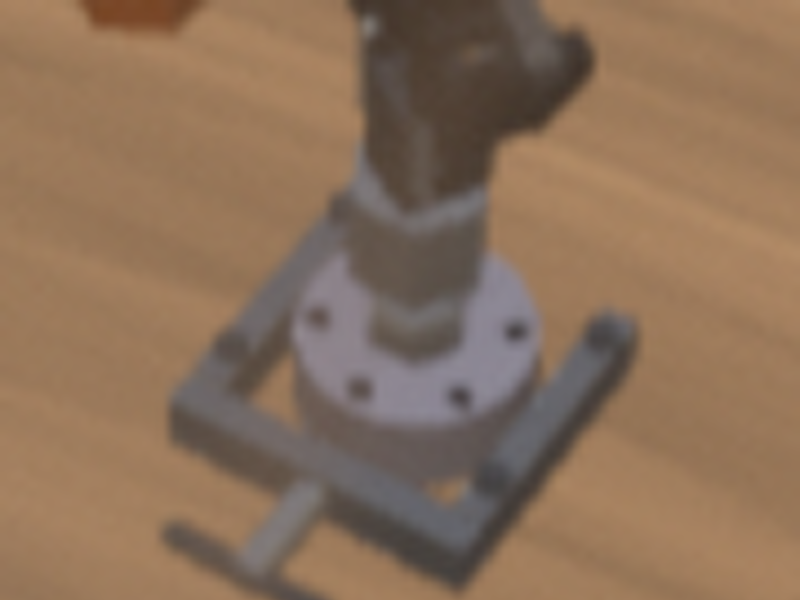

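```bash
python3 - <<'E'
from h import *
s=grab_frame("scene")
def hexp(c,af,z,yaw):
    a=np.radians(yaw+30+60*np.arange(6)); r=af/2/np.cos(np.pi/6)
    return np.c_[c[0]+r*np.cos(a),c[1]+r*np.sin(a),np.full(6,z)]
f=lambda P:((proj(s,P)-[240,180]+.5)*8.888-.5).round(0)
for y in (-7.4,-4,0,4): print(y,f(hexp([.5717,.1206],.026,.030,y)).tolist())
r=tcpR(); o=get_obs();m=o["tcp_pos"]+r.apply([0,.2176,0]); 
for y in (-7.4,-4,0): print("sock",f(hexp(m,.0364,m[2],y)).tolist())
print("ledge",f(hexp(m,.0364,m[2]+.034,-7.4)).tolist())
E
```

```text
-7.4 [[412.0, 367.0], [461.0, 349.0], [464.0, 307.0], [420.0, 283.0], [372.0, 301.0], [368.0, 342.0]]
-4 [[415.0, 367.0], [462.0, 347.0], [463.0, 305.0], [417.0, 283.0], [370.0, 303.0], [369.0, 344.0]]
0 [[419.0, 367.0], [464.0, 344.0], [461.0, 302.0], [413.0, 283.0], [369.0, 305.0], [371.0, 347.0]]
4 [[423.0, 367.0], [466.0, 342.0], [459.0, 300.0], [410.0, 283.0], [367.0, 308.0], [373.0, 349.0]]
sock [[414.0, 309.0], [484.0, 284.0], [489.0, 225.0], [426.0, 192.0], [357.0, 216.0], [351.0, 275.0]]
sock [[419.0, 309.0], [486.0, 281.0], [487.0, 222.0], [421.0, 191.0], [355.0, 219.0], [353.0, 278.0]]
sock [[424.0, 309.0], [489.0, 278.0], [484.0, 219.0], [416.0, 192.0], [352.0, 222.0], [355.0, 281.0]]
ledge [[417.0, 229.0], [488.0, 203.0], [493.0, 144.0], [429.0, 110.0], [359.0, 135.0], [352.0, 194.0]]
```

```bash
python3 - <<'E'
from h import *
plan([.571,.1207,.264],52.6)
E
python3 -m jog '[[[0,0,0],0,1]]' 60;python3 - <<'E'
from h import *
plan([.571,.1207,.264],52.6)
E
```

```text
shift cm [-0.01  1.51 -0.04] jaw now -127.46 twist -0.001 (or 3.141) tcp [0.5707 0.1205 0.2791] q7 -2.49
clock: 7.4
tcp_pos: [0.5714, 0.1212, 0.2807]
orientation: [-0.628, -1.848, 1.845]
contact_force: [0.4, -0.4, -1.9]
grip_width: 0.0229
shift cm [0.   1.67 0.07] jaw now -127.42 twist -0.000 (or 3.141) tcp [0.5714 0.1212 0.2807] q7 -2.49
```

```bash
python3 -m jog '[[[0,0.8,0],0,1],[[0,1.6,0],0,1],[[0,1.6,0],0,1]]'; python3 -m jog '[[[0,0.3,0],0,1],[[0,0.6,0],0,1],[[0,0.6,0],0,1]]'
```

```text
clock: 7.78
tcp_pos: [0.5701, 0.1215, 0.2619]
orientation: [-0.623, -1.845, 1.847]
contact_force: [0.1, 0.8, -2.7]
grip_width: 0.0227
clock: 8.15
tcp_pos: [0.5704, 0.1215, 0.2565]
orientation: [-0.624, -1.846, 1.846]
contact_force: [-0.7, -0.0, -2.5]
grip_width: 0.023
```

```bash
python3 -m jog '[[[0,0.3,0],0,1],[[0,0.6,0],0,1],[[0,0.8,0],0,1]]'; python3 -m jog '[[[0,0.1,0],0,1],[[0,0.2,0],0,1],[[0,0.2,0],0,1]]'; python3 -m jog '[[[0,0.1,0],0,1],[[0,0.1,0],0,1]]'
```

```text
clock: 8.52
tcp_pos: [0.5704, 0.1215, 0.2484]
orientation: [-0.624, -1.846, 1.846]
contact_force: [-1.2, 0.4, -3.6]
grip_width: 0.0234
clock: 8.9
tcp_pos: [0.5705, 0.1214, 0.2478]
orientation: [-0.625, -1.846, 1.846]
contact_force: [-3.8, -0.2, 8.5]
grip_width: 0.023
clock: 9.15
tcp_pos: [0.5706, 0.1213, 0.2478]
orientation: [-0.625, -1.846, 1.846]
contact_force: [-6.4, -1.4, 16.4]
grip_width: 0.0228
```

```bash
python3 -m jog '[[[0,-0.2,0],0,1],[[0,-0.2,0],0,1]]'; python3 -m jog '[[[0.3,0,0],0,1],[[0.3,0,0],0,1],[[0.3,0,0],0,1]]';python3 -m jog '[[[-0.6,0,0],0,1],[[-0.6,0,0],0,1],[[-0.6,0,0],0,1]]'
```

```text
clock: 9.4
tcp_pos: [0.5706, 0.1215, 0.2478]
orientation: [-0.625, -1.847, 1.846]
contact_force: [-0.1, -1.6, 1.8]
grip_width: 0.0235
clock: 9.78
tcp_pos: [0.569, 0.1226, 0.248]
orientation: [-0.628, -1.847, 1.846]
contact_force: [4.6, -4.7, -1.2]
grip_width: 0.0229
clock: 10.15
tcp_pos: [0.5717, 0.1211, 0.2478]
orientation: [-0.619, -1.846, 1.846]
contact_force: [-4.6, 0.8, 7.7]
grip_width: 0.023
```

```bash
python3 -m jog '[[[0.3,0,0],0,1],[[0.3,0.1,0],0,1],[[0.3,0.1,0],0,1],[[0.3,0.1,0],0,1]]'; python3 - <<'E'
from h import *
o=get_obs();print(o["contact_force"],o["qvel"].round(3),tcpR().as_matrix()[:,1])
s=grab_frame("scene");t=grab_frame("top")
a=cv2.resize(s["image"][80:260,120:330],(490,420),interpolation=cv2.INTER_CUBIC);b=cv2.resize(t["image"][160:280,340:450],(300,420));cv2.imwrite("pics/f1.png",np.hstack([a,b]))
cv2.imwrite("pics/f2.png",cv2.resize(s["image"][180:250,240:330],(800,622),interpolation=cv2.INTER_CUBIC)[:600])
E
```

```text
clock: 10.65
tcp_pos: [0.5706, 0.1216, 0.2478]
orientation: [-0.625, -1.846, 1.846]
contact_force: [-2.3, -2.1, 11.4]
grip_width: 0.0232
[-2.30655264 -2.11137768 11.39784267] [-0.     0.     0.001 -0.     0.001  0.001  0.   ] [ 7.35243836e-05  3.80794883e-04 -9.99999925e-01]
```

View pics/f1.png

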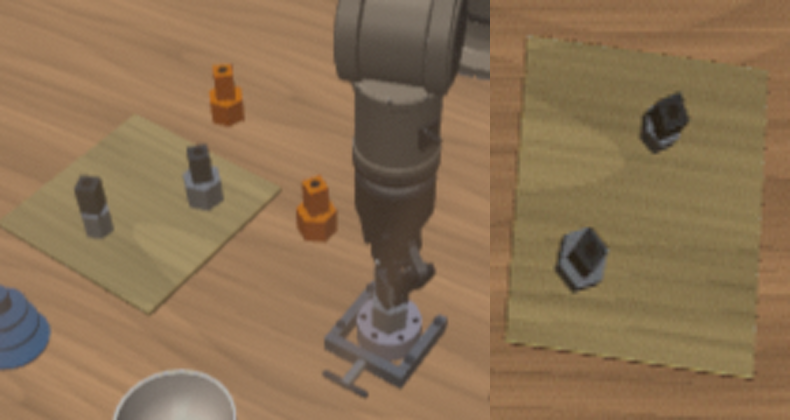

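View pics/f2.png

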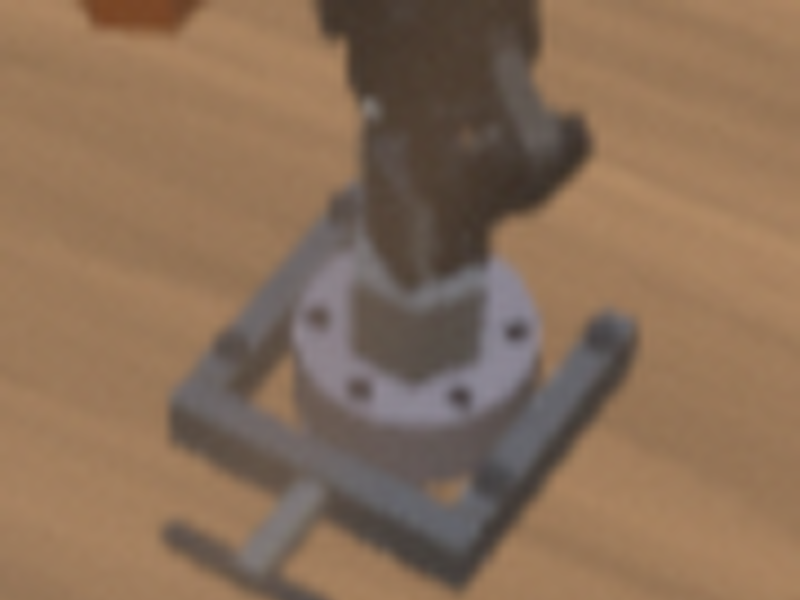

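```bash
python3 -c "
from bench import *
hand_in(); print('ok')"
```

```text
the job is handed in; nothing more can be done
ok
```

The medium socket fits the cap in the cradle. I handed the job in at about 10.7 s with it fully seated on the nut and still gripped.

**How I chose it:** The camera views showed the cradle's nut was between the two rack nuts in size, so I tried the medium socket first. I gripped it twice, the second time turned 90° to centre it, and carried it over. I did not try the small or large socket.

**Last checks:**
- **Seating:** The socket went down without resistance and stopped with its mouth about 30 mm above the bench. It was holding there with about 11 N of downward push and a 60 N grip setting.
- **Fit:** Pushing it 3 mm to each side, it moved about 3.1 mm in total and met resistance both ways. That suits its own nut (2.4 mm of play plus some give); on the 21 mm nut it would have moved freely.
- **Upright and still:** The tool's tilt was under 0.001 rad and the arm was at rest.
- **Other items:** In the last pictures the other two sockets stood upright on the board. The arm never went near the candlestick, bowl or mug, though I did not measure their positions again.

**What disagreed:**
- **Cap position:** The two cameras differed by about 3 mm on where the cap is. I used the view showing the socket and nut together, and the free descent supports it.
- **Hex angle:** With the socket held above the nut, their hex angles looked a few degrees apart in the blurred close-up, but it seated without any search.

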